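Squeeze the caddy's cover off and bring the jam to the muffins

ROBOT

A 6-joint arm with a two-finger parallel gripper is mounted at the origin on the work surface. World frame = base frame: x ahead of the robot, y to its left, z up, the work surface at z = 0. Lengths are in mm, angles in rad, forces in N, time in s.
With the tool pointing down it reaches from about 350 to 875 mm from the base axis. Payload 4.2 kg.
Tool frame: the origin (TCP) lies on the mounting face of the last link; the fingertips stand 173 mm ahead of it and the grasp point (between the pads) lies 155 mm ahead of it (tcp_to_grasp is the distance from the TCP to the grasp point, in mm); z points along the fingers, y is the direction in which the jaws open and shut (so a half turn about z gives the same grasp; the last joint's range is limited). The gripper opens to 85 mm and grips with 20 to 120 N. Pads are 22 mm wide; open, the fingers measure 114 mm over their backs; the gripper's body (76 mm by 85 mm) begins 54 mm behind the grasp point. The pads swing forward as they close: fully open they stand 13 mm farther back than shut.
Start: joints at [-0.973, 0.385, 0.008, 0, -1.194, -0.259], TCP at [207.737, -589.445, 404.712] pointing down, gripper open.
Joint ranges: [-3.14, 3.14], [-1.21, 2.06], [-1.07, 1.41], [-3.16, 2.05], [-2.99, -0.16], [-3.1, 3.1]. Speed limits (rad/s): [2.79, 2.79, 3.14, 3.14, 3.14, 3.14].

INTERFACE

Orientations are given as a unit quaternion [x, y, z, w].
In Python, from bench import * gives the robot as it stands. The module is installed in compiled form; this text tells all that it offers.
- The arm moves only by the tool apply_moves, never from a script. Its arguments are lists of equal length, an entry for each row: "fingers": the closure, from 0 (fully open) to 1 (shut); "dp": the shift along the world's x, y, z in cm, a list of three; "yaw": the turn about the world's z in degrees. A call has 1 to 10 rows; each row is the pose to reach, as a shift and turn from the pose measured when the call began; what a row does not reach only later rows make up. A row lasts 1/10 s, in which the tool goes at most 50 mm and 8.59 degrees, less where a joint would pass 70% of its speed; a pose out of reach is approached as far as the arm can. A call with a gripper value outside its range is refused whole. The fingers move at their own pace and stop on an object; the grip force is fixed at half the most. Time passes only in rows, so rows that repeat a pose let the fingers close. It gives the time, the measured TCP pose, the force and the opening at its end, in the units of the state.
- read_state(): the state, without advancing time (a new reading comes with each control period).
- get_image(name): name is "scene" or "top" or "wrist"; returns a dict with "color" (480x640x3 uint8, blue, green, red), "mtx" (3x3 intrinsics, pixels), "camera_from_world" (4x4, takes a point from world to camera coordinates); the wrist camera has in their place "tool_from_camera" (4x4, takes a point from camera to tool coordinates, whose origin is the TCP and whose axes are the flange's). Camera axes: x right, y down, z forward; pixel columns grow to the right and rows downward; lengths in mm; the calibration is good to about 2 mm. A picture is of the moment at which its call begins: read the wrist's pose just before it. There is no depth.
- job_done(): hands the job in, once; it reports no verdict.
The state is a dict: "clock": time; "joints": joint angles; "joint_vel": joint speeds; "joint_efforts": joint torques, N m; "position": TCP position; "ee_rot": TCP orientation; "contact_force": force on the tool from outside, world axes, zero at the start; "wrist_torque": the same for the moment, N m; "gripper_width": finger opening in mm.
Only numpy, scipy, OpenCV 4.12 (cv2) and the standard library are available. Lean on these libraries where they do the work, as an engineer would, in place of code of your own. Each camera call takes 0.05 s, during which the arm holds its last target. There are 200 camera calls.

TASK

Get the jam for the muffins out of the long steel caddy: press the two side tabs of its snap-fit cover together, and with the tabs held in lift the cover off and lay it flat, right way up, on the chopping board. Then take the little jam jar out of the caddy, keep it upright, and set it down gently on the free end of the tray. Let go of nothing in mid-air, leave the caddy standing where it is, and do not disturb the muffins or the shaker.

Things in the scene. Friction and masses are not known exactly. Their poses are not given: they have to be found in the camera images.
- caddy: Loose narrow open-topped steel box, 230 (x, long) x 48 (y) x 64 mm high, 0.5 kg; walls and floor 3 mm, inside 224 x 42 mm. Origin: centre of its underside, z up. Stands between tray and board, long side roughly away from the robot, yaw up to 35 deg either way. Inside at mid-length, 2 to 8 mm below the rim, a 28 mm long ledge juts 4 mm from each long wall; the cover's barbs sit under them.
- cover: Loose white plastic snap-fit cover, 0.1 kg: plate 230 (x) x 48 (y) x 4 mm. Origin: centre of the plate's underside, z up; on the caddy it lies 64 mm above the caddy's origin, axes agreeing. A 15 mm deep rib under each end: laid down flat, the cover stands on these, origin 15 mm above the surface. It lifts straight off only while both tabs are pressed in; otherwise the caddy comes up with it.
- cover_grip (a point): Midway between the two thumb tabs, 14 mm above the cover's origin. The tabs stand opposite each other at mid-length, one overhanging each long side, 28 mm wide (x), from 4.5 to 24.5 mm above the cover's origin, flat outer faces at y = +32 and -32 mm: 64 mm across, 53 mm fully squeezed. Plate and caddy are 48 mm wide, so fingertips may reach down past them. Squeezed, the tabs carry the cover level.
- tab_left (a joint): How far the tab on the cover's +y side is pressed inward (m): 0 at rest, 0.0055 at its stop; springs back. Its barb is clear of the ledge from about 0.004. Spring 800 N/m: 1.2 N to start, 5.6 N at the stop. Leg and barb reach 14 mm below the cover's origin.
- tab_right (a joint): The same for the tab on the cover's -y side.
- jar: Little jam jar, a plain upright cylinder 36 mm in diameter, 42 mm high (amber glass, metal cap), about 90 g. Origin: centre of its underside, z up. Starts standing on the caddy's floor on its long centre line, 38 to 60 mm from mid-length towards +x (the far end), past the ledges, hidden by the cover. Only 3 mm free on each side across the caddy, 34 mm or more along it: grip it along the caddy's x.
- tray: Rimmed serving tray fixed to the counter, 270 (x) x 190 (y) mm, rim 18 mm high, wall and floor 4 mm. Origin: centre of its underside. Two muffin halves lie side by side at its +x end; the -x end, nearer the robot, is free. It is to the robot's left or right; the board is on the other side.
- tray_free (a point): Middle of the tray's free end, on its floor (4 mm above the tray's underside); 65 mm or more clear all round.
- board: Plain wooden chopping board fixed to the counter, 290 mm (its x) by 190 mm (its y) by 15 mm thick, empty. Origin at the centre of its underside; its top is 15 mm above that.
- muffin_a: Muffin half lying on the tray's +x end, 78 mm across, 20 mm thick; leave it alone. Origin at its underside.
- muffin_b: The other muffin half, beside it; leave it alone. Origin at its underside.
- shaker: Small glass shaker with a steel top, 40 mm across, 65 mm high, standing just beyond the caddy's far end; leave it alone. Also about, not listed: an 80 mm high cup, a 165 mm high bottle and a mug beyond it, a spatula near the robot. Origin at its underside.
There are look-alikes about, which are no part of the job. What is shaped like the cover but purple is not meant. What is shaped like the caddy but red is not meant.

How it is judged:
By the outcome, as a careful person would: the job done as asked, in the order asked, and still so for the second after the job is handed in, with the robot touching nothing.
It also fails if it takes over 61 s, if anything falls off the work surface, if the arm or the gripper's body presses on something with over 40 N, if the wrist force passes 120 N, or if a joint passes its speed limit or range.

## Working session

There is one attempt and no reset: what is moved stays moved. The work goes in short steps, Python scripts to look and compute and a tool call to move; the robot and the scene stay as the last step left them, time stands still between calls to the robot, and variables do not carry over. Pictures are saved under pics/ and viewed, about 8 in all and at most 12, crops included, and the job is handed in when it is done.

Besides the shell and the picture viewer there is one more tool, called after "Request:" as name(argument=value, ...), one argument or row to a line, values as JSON. apply_moves: Moves the arm, as the interface text tells. Its arguments: {"type":"object","properties":{"fingers":{"type":"array","items":{"type":"number"}},"dp":{"type":"array","items":{"type":"array","items":{"type":"number"}}},"yaw":{"type":"array","items":{"type":"number"}}},"required":["fingers","dp","yaw"]}

```bash
mkdir -p pics; cat > h.py <<'E'
from bench import *
import numpy as np, cv2
from scipy.spatial.transform import Rotation as R
def cam(name):
    s=read_state(); im=get_image(name); K=im["mtx"]
    if name=="wrist":
        T=np.eye(4);T[:3,:3]=R.from_quat(s["ee_rot"]).as_matrix();T[:3,3]=s["position"]
        W=T@np.array(im["tool_from_camera"])
    else: W=np.linalg.inv(im["camera_from_world"])
    return im["color"],np.array(K),W
def ray(K,W,px,z):
    px=np.atleast_2d(np.array(px,float))
    d=np.c_[px,np.ones(len(px))]@np.linalg.inv(K).T@W[:3,:3].T
    o=W[:3,3]; t=(z-o[2])/d[:,2]
    return o+t[:,None]*d
def proj(K,W,p):
    C=np.linalg.inv(W); q=np.c_[np.atleast_2d(p),np.ones(len(np.atleast_2d(p)))]@C.T
    q=q[:,:3]@K.T; return q[:,:2]/q[:,2:]
E
python3 - <<'E'
from h import *
for n in("top","scene"):
    c,K,W=cam(n); cv2.imwrite(f"pics/{n}0.png",c); np.savez(f"{n}0.npz",K=K,W=W); print(n,K.tolist(),W.round(3).tolist())
print(read_state())
E
```

```text
top [[504.71923912962103, 0.0, 317.45725444738684], [0.0, 504.71923912962103, 245.28034456336567], [0.0, 0.0, 1.0]] [[0.018, -0.996, 0.085, 366.821], [-1.0, -0.017, 0.018, -7.557], [-0.017, -0.086, -0.996, 1137.157], [0.0, 0.0, 0.0, 1.0]]
scene [[464.3060977780085, 0.0, 314.8392736506114], [0.0, 464.3060977780085, 239.29318893648443], [0.0, 0.0, 1.0]] [[0.679, 0.399, -0.616, 1029.969], [0.734, -0.372, 0.568, -532.768], [-0.003, -0.838, -0.546, 589.829], [0.0, 0.0, 0.0, 1.0]]
{'clock': 0.1, 'joints': array([-9.73377482e-01,  3.85473335e-01,  6.78083497e-03, -4.45536666e-04,
       -1.19402375e+00, -2.58591905e-01]), 'joint_vel': array([ 4.64582633e-04, -7.92287017e-04,  3.56187085e-03,  2.06983435e-03,
       -4.05884893e-05,  7.46497079e-04]), 'joint_efforts': array([ 7.56323407e-04, -3.93319237e+01,  1.88931209e+01,  4.19796914e+00,
       -2.59194007e-03,  4.19797914e-06]), 'position': array([ 207.70648171, -589.28379828,  403.740085  ]), 'ee_rot': array([-1.68523179e-01,  9.85697202e-01,  9.59311162e-04, -2.10052543e-04]), 'contact_force': array([ 1.12183026, -0.70930232, -0.05106087]), 'wrist_torque': array([-0.01128658, -0.02513255, -0.03341123]), 'gripper_width': 85.25024188951264}
```

View pics/top0.png

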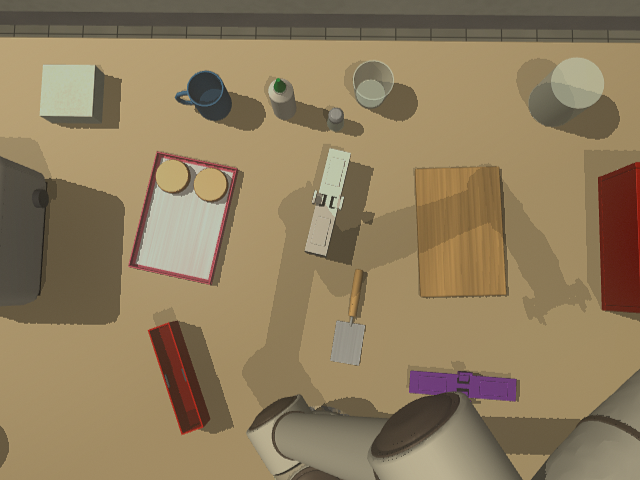

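View pics/scene0.png

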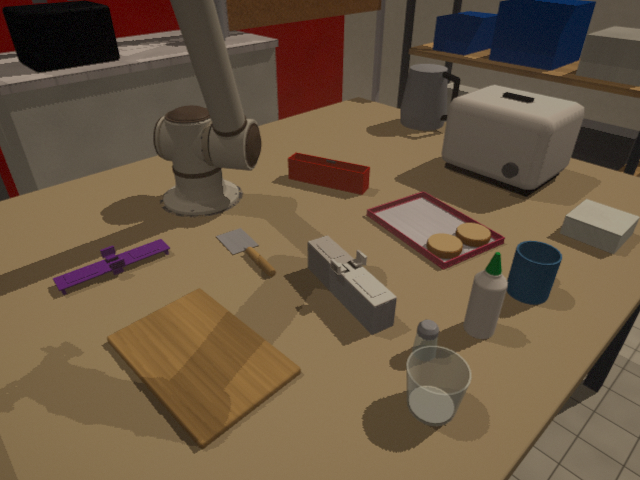

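Top view: the white cover on the caddy is at (328,202). The purple look-alike is at (463,386) and the red caddy look-alike at (180,378). The tray is at (185,217) with its muffins at the far end, and the board at (461,231). The shaker is at (335,118), just past the caddy's far end. The steel caddy with the white cover fits the description, and the purple and red ones are excluded by colour. I'll measure these and make one enlarged crop.

```bash
python3 - <<'E'
from h import *
c=cv2.imread("pics/top0.png"); d=np.load("top0.npz");K,W=d["K"],d["W"]
hsv=cv2.cvtColor(c,cv2.COLOR_BGR2HSV)
def big(m,box):
    z=np.zeros_like(m);x0,y0,x1,y1=box;z[y0:y1,x0:x1]=m[y0:y1,x0:x1]
    z=cv2.morphologyEx(z,cv2.MORPH_CLOSE,np.ones((3,3)))
    cs,_=cv2.findContours(z,cv2.RETR_EXTERNAL,cv2.CHAIN_APPROX_NONE); return max(cs,key=cv2.contourArea)
H,S,V=cv2.split(hsv)
print("px hsv cover",hsv[170,335],hsv[240,318],"table",hsv[240,290],hsv[240,350],"board",hsv[250,440])
red=((H<8)|(H>168))&(S>110)
def rep(n,cnt,z):
    r=cv2.minAreaRect(cnt);b=cv2.boxPoints(r);w=ray(K,W,b,z)
    print(n,"px",b.round(1).tolist(),"\n  w",w[:,:2].round(1).tolist(),"c",w.mean(0)[:2].round(1),"sides",np.linalg.norm(w[1]-w[0]).round(1),np.linalg.norm(w[2]-w[1]).round(1))
    for i in(0,1):
        e=w[i+1]-w[i];print("   ang",np.degrees(np.arctan2(e[1],e[0])).round(2))
rep("tray",big((red*255).astype(np.uint8),(110,140,250,300)),18)
m=((S<75)&(V>90)).astype(np.uint8)*255
rep("cover",big(m,(295,140,365,265)),68)
m=((S>125)&(H<25)&(V>60)).astype(np.uint8)*255
rep("board",big(m,(400,155,520,305)),15)
k=c[135:275,285:385]; cv2.imwrite("pics/crop1.png",cv2.resize(k,None,fx=4,fy=4,interpolation=cv2.INTER_CUBIC))
E
```

```text
px hsv cover [ 39  35 197] [ 20  48 180] table [ 19  94 146] [19 92 86] board [ 18 138 164]
tray px [[127.80000305175781, 266.20001220703125], [155.5, 148.89999389648438], [238.10000610351562, 168.39999389648438], [210.3000030517578, 285.79998779296875]] 
  w [[408.6, 435.5], [676.6, 385.5], [634.2, 195.7], [368.6, 248.9]] c [522.  316.4] sides 272.6 194.6
   ang -10.55
   ang -102.6
cover px [[300.70001220703125, 250.0], [323.79998779296875, 146.0], [353.29998779296875, 152.5], [330.20001220703125, 256.6000061035156]] 
  w [[447.7, 47.5], [674.2, 2.3], [660.6, -61.7], [434.8, -15.5]] c [554.3  -6.8] sides 231.0 65.4
   ang -11.29
   ang -101.99
board px [[414.3999938964844, 168.8000030517578], [500.20001220703125, 165.1999969482422], [505.5, 294.20001220703125], [419.79998779296875, 297.79998779296875]] 
  w [[639.7, -202.4], [650.7, -394.6], [362.1, -402.8], [350.7, -214.8]] c [ 500.8 -303.6] sides 192.5 288.7
   ang -86.74
   ang -178.38
```

View pics/crop1.png

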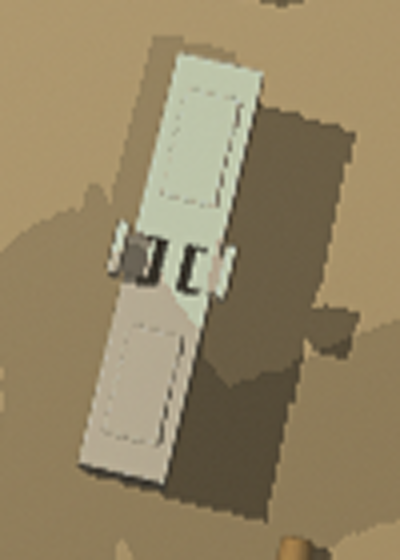

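The crop confirms the white snap-fit cover on the steel caddy, with two tabs at crop (120,250) and (225,270). Next I'll hover over it and refine with the wrist camera.

Request:
apply_moves(
  fingers=[0, 0, 0, 0, 0, 0, 0, 0, 0, 0],
  dp=[
    [2.5, 4.2, 0],
    [5, 8.4, 0],
    [7.5, 12.6, 0],
    [10, 16.8, 0],
    [12.5, 21, 0],
    [15, 25.2, 0],
    [17.5, 29.4, 0],
    [20, 33.6, 0],
    [22.5, 37.8, 0],
    [25, 42, 0],
  ],
  yaw=[-3, -6, -9, -12, -15, -18, -21, -24, -27, -31],
)

```text
clock: 1.1
position: [458.1, -167.3, 403.6]
ee_rot: [0.102, 0.995, 0.001, -0.0]
contact_force: [1.3, -1.0, -0.1]
gripper_width: 85.5
```

```bash
cat >> h.py <<'E'
def st():
    s=read_state(); y=R.from_quat(s["ee_rot"]).as_matrix()
    print("t",round(s["clock"],2),"p",s["position"].round(1),"yang",np.degrees(np.arctan2(y[1,1],y[0,1])).round(2),"tz",y[:,2].round(3),"F",s["contact_force"].round(1),"w",round(s["gripper_width"],1),"j",s["joints"].round(2)); return s
E
python3 -c "from h import *; st()"
```

```text
t 1.1 p [ 458.1 -167.3  403.6] yang 78.27 tz [ 0.     0.002 -1.   ] F [ 1.3 -1.  -0.1] w 85.5 j [-0.02  0.15 -0.32 -0.   -1.1  -1.76]
```

Request:
apply_moves(
  fingers=[0, 0, 0, 0, 0],
  dp=[
    [2.4, 4, 0],
    [4.8, 8, 0],
    [7.2, 12, 0],
    [9.6, 16, 0],
    [9.6, 16, 0],
  ],
  yaw=[0, 0, 0, 0, 0],
)

```text
clock: 1.6
position: [556.3, -3.3, 402.6]
ee_rot: [0.1, 0.995, 0.001, -0.0]
contact_force: [-0.4, -0.2, -0.0]
gripper_width: 84.8
```

```bash
python3 - <<'E'
from h import *
st(); c,K,W=cam("wrist"); cv2.imwrite("pics/w1.png",c); np.savez("w1.npz",K=K,W=W); print(W.round(2).tolist(),K[0,0])
E
```

```text
t 1.6 p [556.3  -3.3 402.6] yang 78.55 tz [ 0.     0.002 -1.   ] F [-0.4 -0.2 -0. ] w 84.8 j [ 0.28  0.27 -0.17 -0.   -1.13 -2.05]
[[0.2, 0.94, 0.26, 489.32], [0.98, -0.19, -0.05, 10.07], [0.0, 0.27, -0.96, 371.45], [0.0, 0.0, 0.0, 1.0]] 343.1261422132639
```

View pics/w1.png

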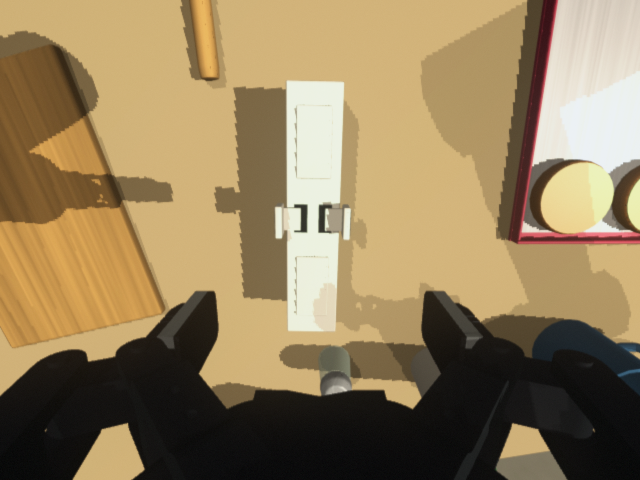

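The wrist view shows plate corners at about (287,81), (344,81), (336,331) and (289,331). The tabs are at (278,222) and (347,222). I'll compute the pose from the mask.

```bash
python3 - <<'E'
from h import *
c=cv2.imread("pics/w1.png"); d=np.load("w1.npz");K,W=d["K"],d["W"]
hsv=cv2.cvtColor(c,cv2.COLOR_BGR2HSV);S,V=hsv[...,1],hsv[...,2]
m=((S<60)&(V>140)); 
L=[];Rr=[]
for y in list(range(90,195,3))+list(range(250,325,3)):
    x=np.where(m[y,265:365])[0]+265
    L.append((x.min()-.5,y));Rr.append((x.max()+.5,y))
def fit(p,z):
    w=ray(K,W,p,z)[:,:2].astype(np.float32); v=cv2.fitLine(w,cv2.DIST_HUBER,0,.01,.01).ravel(); a=np.degrees(np.arctan2(v[1],v[0])); return (a+90)%180-90,v
aL,vL=fit(L,68);aR,vR=fit(Rr,68);print(aL,aR)
ends=[]
for x0 in range(295,332,4):
    y=np.where(m[60:345,x0])[0]+60; ends.append((x0,y.min()-.5,y.max()+.5))
e=np.array(ends);n=ray(K,W,e[:,:2],68);f=ray(K,W,e[:,[0,2]],68)
th=np.radians((aL+aR)/2);u=np.array([np.cos(th),np.sin(th)]);v=np.array([-u[1],u[0]])
print("near",np.median(n[:,:2]@u),"far",np.median(f[:,:2]@u),"sides",vL[2:]@v,vR[2:]@v)
cen=u*(np.median(n[:,:2]@u)+np.median(f[:,:2]@u))/2+v*(vL[2:]@v+vR[2:]@v)/2
print("centre",cen,"len",np.median(f[:,:2]@u)-np.median(n[:,:2]@u))
t=[]
for y in range(210,236,3):
    x=np.where(m[y,265:365])[0]+265; t.append((x.min()-.5,x.max()+.5,y))
t=np.array(t,float);a=ray(K,W,t[:,[0,2]],88.5);b=ray(K,W,t[:,[1,2]],88.5)
print("tabs v",np.median(a[:,:2]@v),np.median(b[:,:2]@v),"cen v",cen@v)
for px in[(276,206),(349,206),(278,238),(350,238)]: print(px,(ray(K,W,px,88.5)[0,:2]-cen)@u)
s=read_state();print("shift needed",cen-s["position"][:2],"ang",np.degrees(th)+90)
# top consistency
d=np.load("top0.npz");print("corners into top",proj(d["K"],d["W"],[[*(cen+i*115*u+j*24*v),68] for i,j in((-1,1),(1,1),(1,-1),(-1,-1))]).round(1).tolist())
E
```

```text
-12.587135 -12.605911
near 426.2182678611574 far 654.4658175680531 sides 88.85765 136.60251
centre [551.92062557  -7.82330355] len 228.2475497068957
tabs v 80.979058553633 144.70009127954995 cen v 112.73007362901461
(276, 206) -13.805789354793244
(349, 206) -14.992041261275949
(278, 238) 13.85271289591719
(350, 238) 12.675841590859152
shift needed [-3.1333901  -2.77185111] ang 77.40348
corners into top [[303.9, 251.4], [329.2, 148.2], [350.8, 153.3], [325.8, 256.7]]
```

Request:
apply_moves(
  fingers=[0, 0, 0, 0, 0, 0, 0, 0],
  dp=[
    [-0.3, -0.3, -3],
    [-0.3, -0.3, -7],
    [-0.3, -0.3, -11],
    [-0.3, -0.3, -14],
    [-0.35, -0.4, -16],
    [-0.4, -0.45, -17],
    [-0.4, -0.45, -17.2],
    [-0.4, -0.45, -17.2],
  ],
  yaw=[-1.1, -1.1, -1.1, -1.1, -1.1, -1.1, -1.1, -1.1],
)

```text
clock: 2.45
position: [551.2, -9.9, 231.2]
ee_rot: [0.11, 0.994, 0.001, -0.0]
contact_force: [0.5, 0.4, -0.5]
gripper_width: 85.7
```

```bash
python3 - <<'E'
from h import *
st(); c,K,W=cam("wrist"); cv2.imwrite("pics/w2.png",c)
E
```

```text
t 2.45 p [551.2  -9.9 231.2] yang 77.35 tz [-0.001  0.002 -1.   ] F [ 0.5  0.4 -0.5] w 85.7 j [ 0.28  0.45 -0.39 -0.   -0.73 -2.07]
```

View pics/w2.png

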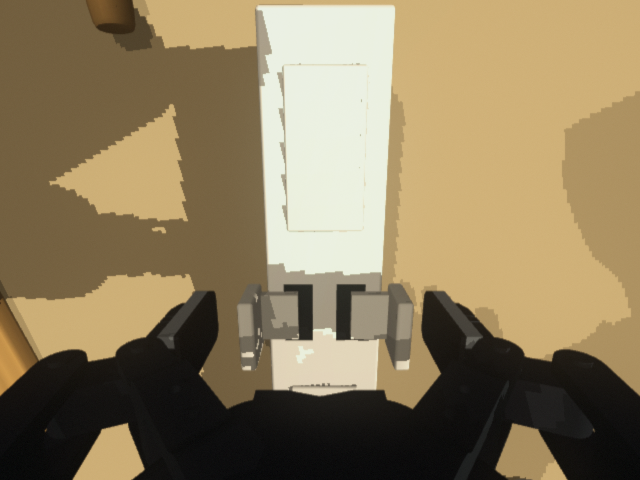

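The pads straddle the tabs, which are at (245,325) and (402,325). The offset to fix is about 1.5 mm in y before I squeeze.

Request:
apply_moves(
  fingers=[0, 0, 0.3, 0.6, 1, 1, 1, 1, 1, 1],
  dp=[
    [0.1, 0.15, 0],
    [0.1, 0.2, 0],
    [0.1, 0.2, 0],
    [0.1, 0.2, 0],
    [0.1, 0.2, 0],
    [0.1, 0.2, 0],
    [0.1, 0.2, 0],
    [0.1, 0.2, 0],
    [0.1, 0.2, 0],
    [0.1, 0.2, 0],
  ],
  yaw=[0, 0, 0, 0, 0, 0, 0, 0, 0, 0],
)

```text
clock: 3.5
position: [552.6, -7.8, 233.6]
ee_rot: [0.11, 0.994, 0.001, 0.001]
contact_force: [-3.2, 0.9, 10.5]
gripper_width: 49.5
```

```bash
python3 - <<'E'
from h import *
st(); c,K,W=cam("wrist"); s,_,_=cam("scene")
cv2.imwrite("pics/w3.png",np.hstack([c[200:440,150:490],cv2.resize(s[210:360,280:430],(240,240),interpolation=cv2.INTER_CUBIC)]))
E
```

```text
t 3.5 p [552.6  -7.8 233.6] yang 77.4 tz [ 0.002  0.002 -1.   ] F [-3.2  0.9 10.5] w 49.5 j [ 0.28  0.45 -0.38 -0.   -0.74 -2.07]
```

View pics/w3.png

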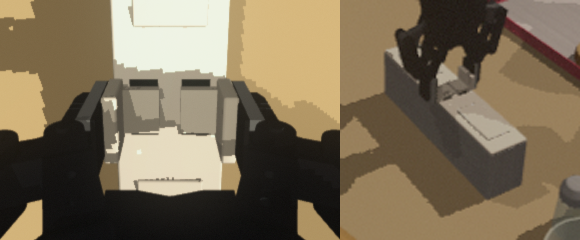

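The pads hold both tabs, seen at crop (112,125) and (228,125). I'll lift a little and check whether the caddy stays.

Request:
apply_moves(
  fingers=[1, 1, 1, 1, 1],
  dp=[
    [0, 0, 0.3],
    [0, 0, 0.6],
    [0, 0, 1],
    [0, 0, 1.4],
    [0, 0, 1.4],
  ],
  yaw=[0, 0, 0, 0, 0],
)

```text
clock: 4.1
position: [552.8, -7.8, 248.1]
ee_rot: [0.11, 0.994, 0.001, 0.001]
contact_force: [0.4, -0.6, -0.9]
gripper_width: 49.3
```

```bash
python3 - <<'E'
from h import *
st(); s,_,_=cam("scene"); cv2.imwrite("pics/s4.png",cv2.resize(s[200:350,270:420],(600,600),interpolation=cv2.INTER_CUBIC))
E
```

```text
t 4.1 p [552.8  -7.8 248.1] yang 77.42 tz [ 0.003  0.002 -1.   ] F [ 0.4 -0.6 -0.9] w 49.3 j [ 0.28  0.43 -0.37 -0.   -0.77 -2.07]
```

View pics/s4.png

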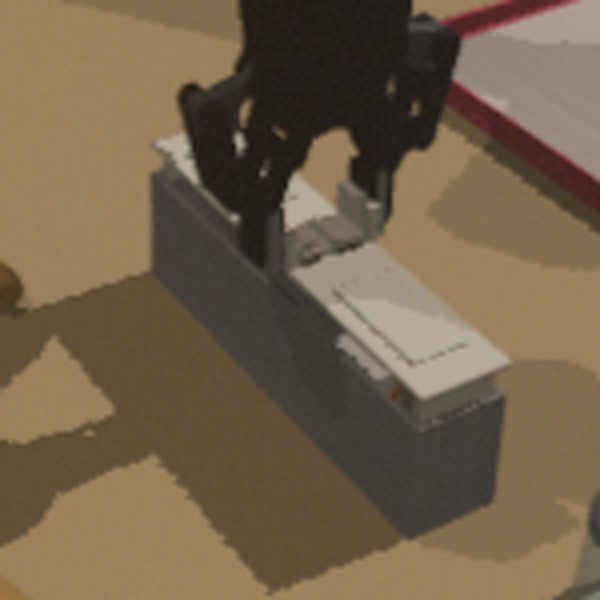

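The cover is rising level and the caddy stays on the counter, with a 0.9 N load that matches the cover alone. Next I'll lift further and carry it to the board.

Request:
apply_moves(
  fingers=[1, 1, 1, 1, 1, 1, 1, 1, 1, 1],
  dp=[
    [0, 0, 1.5],
    [0, 0, 3.5],
    [0, 0, 6],
    [0, -1, 7.5],
    [-0.5, -3.5, 8],
    [-1, -6.5, 8],
    [-1.5, -10, 8],
    [-2, -13.5, 8],
    [-2.6, -17, 8],
    [-3.3, -20.5, 8],
  ],
  yaw=[0, 0, 0, 0, 1, 3, 5, 7, 9, 11],
)

```text
clock: 5.15
position: [519.3, -214.1, 327.5]
ee_rot: [0.013, 1.0, 0.001, 0.001]
contact_force: [-0.2, 0.4, -0.3]
gripper_width: 49.7
```

```bash
python3 - <<'E'
from h import *
st()
E
```

```text
t 5.15 p [ 519.3 -214.1  327.5] yang 88.5 tz [ 0.001  0.002 -1.   ] F [-0.2  0.4 -0.3] w 49.7 j [-0.1   0.35 -0.26 -0.   -0.97 -1.49]
```

Request:
apply_moves(
  fingers=[1, 1, 1, 1, 1, 1, 1, 1],
  dp=[
    [-0.6, -3, 0],
    [-1.2, -6, -1],
    [-1.7, -8.2, -3],
    [-1.8, -9, -5.5],
    [-1.8, -9, -8],
    [-1.8, -9, -9.7],
    [-1.8, -9, -10.3],
    [-1.8, -9, -10.3],
  ],
  yaw=[1, 2, 3, 4, 4, 4, 4, 4],
)

```text
clock: 5.95
position: [501.1, -304.0, 223.5]
ee_rot: [-0.022, 1.0, 0.002, -0.001]
contact_force: [0.9, 0.0, -1.2]
gripper_width: 49.6
```

```bash
python3 - <<'E'
from h import *
st(); s,_,_=cam("scene");t,_,_=cam("top")
cv2.imwrite("pics/s5.png",np.hstack([cv2.resize(s[240:450,70:350],(560,420)),cv2.resize(t[150:310,410:510],(240,420))]))
E
```

```text
t 5.95 p [ 501.1 -304.   223.5] yang 92.5 tz [-0.001  0.003 -1.   ] F [ 0.9  0.  -1.2] w 49.6 j [-0.27  0.51 -0.3  -0.   -0.76 -1.25]
```

View pics/s5.png

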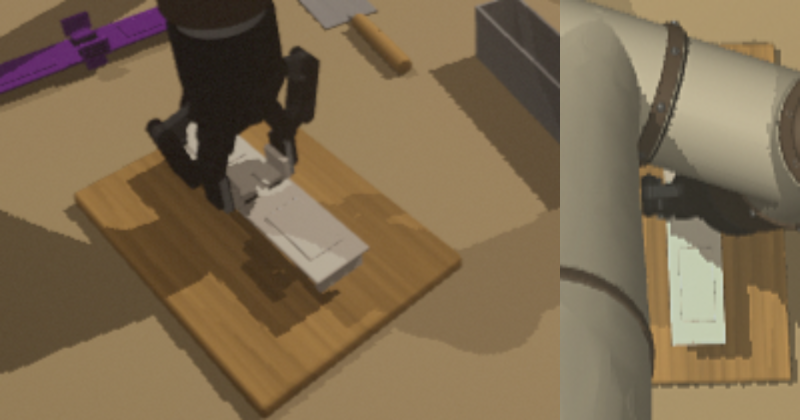

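The cover hangs level over the board, inside its edges. I'll lower it gently.

Request:
apply_moves(
  fingers=[1, 1, 1, 1, 1],
  dp=[
    [0, 0, -0.8],
    [0, 0, -1.5],
    [0, 0, -1.9],
    [0, 0, -2.1],
    [0, 0, -2.2],
  ],
  yaw=[0, 0, 0, 0, 0],
)

```text
clock: 6.55
position: [501.7, -304.1, 203.0]
ee_rot: [-0.022, 1.0, 0.001, 0.001]
contact_force: [-0.2, 0.2, -0.7]
gripper_width: 49.8
```

Request:
apply_moves(
  fingers=[1, 1, 1, 1, 1, 1],
  dp=[
    [0, 0, -0.1],
    [0, 0, -0.2],
    [0, 0, -0.3],
    [0, 0, -0.35],
    [0, 0, -0.4],
    [0, 0, -0.4],
  ],
  yaw=[0, 0, 0, 0, 0, 0],
)

```text
clock: 7.15
position: [501.7, -304.1, 199.8]
ee_rot: [-0.022, 1.0, 0.001, 0.001]
contact_force: [-1.3, 2.0, 5.6]
gripper_width: 49.4
```

Contact is at 5.6 N. I'll open gently and then rise.

Request:
apply_moves(
  fingers=[0.4, 0.3, 0.2, 0, 0, 0, 0, 0, 0, 0],
  dp=[
    [0, 0, 0],
    [0, 0, 0],
    [0, 0, 0],
    [0, 0, 0],
    [0, 0, 0],
    [0, 0, 0],
    [0, 0, 1],
    [0, 0, 3],
    [0, 0, 6],
    [0, 0, 10],
  ],
  yaw=[0, 0, 0, 0, 0, 0, 0, 0, 0, 0],
)

```text
clock: 8.15
position: [501.2, -303.9, 300.0]
ee_rot: [-0.022, 1.0, 0.001, -0.0]
contact_force: [0.8, -1.1, -0.3]
gripper_width: 85.5
```

```bash
python3 - <<'E'
from h import *
st()
E
```

```text
t 8.15 p [ 501.2 -303.9  300. ] yang 92.54 tz [-0.001  0.003 -1.   ] F [ 0.8 -1.1 -0.3] w 85.5 j [-0.27  0.41 -0.23 -0.   -0.93 -1.26]
```

```bash
python3 - <<'E'
from h import *
t,K,W=cam("top"); np.savez("t6.npz",K=K,W=W); cv2.imwrite("pics/t6raw.png",t)
cv2.imwrite("pics/t6.png",np.hstack([cv2.resize(t[130:270,290:390],(400,560),interpolation=cv2.INTER_CUBIC),cv2.resize(t[150:310,405:519],(399,560))]))
E
```

```text
(no output)
```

View pics/t6.png

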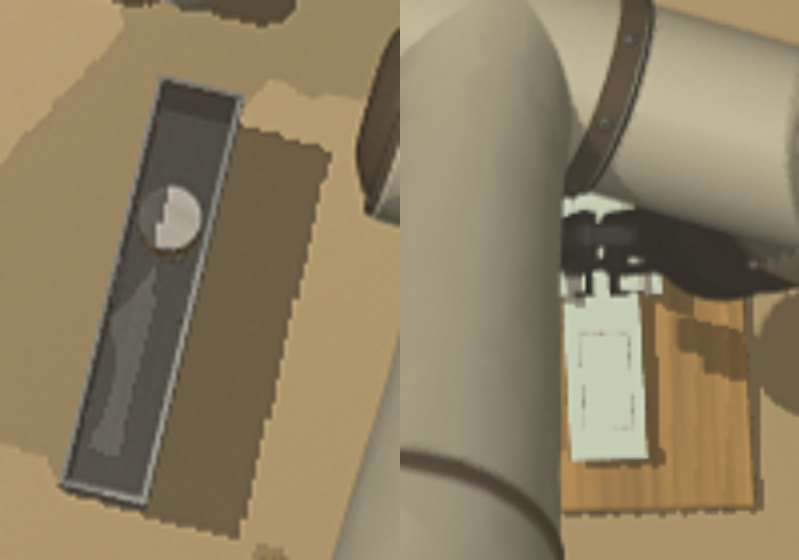

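The caddy is still in place and open. The jar cap is a circle at top px (332.5,184.5). The cover is lying on the board.

```bash
python3 - <<'E'
from h import *
d=np.load("t6.npz");K,W=d["K"],d["W"]
c=cv2.imread("pics/t6raw.png")
off=np.array([290,130])
q=lambda p:np.array(p)/4+off-.375
r=ray(K,W,[q(p) for p in((160,77),(244,97),(148,506),(62,486))],64)[:,:2]
cc=r.mean(0);u=(r[0]+r[1]-r[2]-r[3]);u/=np.linalg.norm(u);print("caddy",cc,np.degrees(np.arctan2(u[1],u[0])),np.linalg.norm(r[0]-r[3]),np.linalg.norm(r[0]-r[1]))
j=ray(K,W,[q((170,218)),q((137,218)),q((203,218)),q((170,185)),q((170,250))],45)[:,:2]
print("jar",j[0],"w",np.linalg.norm(j[1]-j[2]),np.linalg.norm(j[3]-j[4]))
th=np.radians(-12.6);u=np.array([np.cos(th),np.sin(th)]);v=np.array([-u[1],u[0]]);c0=np.array([552,-8])
print("jar along/across from cover centre",(j[0]-c0)@u,(j[0]-c0)@v,"from caddy",(j[0]-cc)@u,(j[0]-cc)@v)
E
```

```text
caddy [552.36388177  -9.03946078] -12.245036351245727 228.4886926538894 46.8203426388733
jar [595.59110644 -17.24453737] w 36.18795397855837 36.16178335874934
jar along/across from cover centre 44.55792479723347 0.4872062830700611 from caddy 43.976055132838354 1.422255129789357
```

Request:
apply_moves(
  fingers=[0, 0.1, 0.25, 0.25, 0.25, 0.25, 0.25, 0.25, 0.25, 0.25],
  dp=[
    [0.5, 2, 2],
    [1.4, 5, 2],
    [2.4, 8, 2],
    [3.4, 11, 2],
    [4.4, 14, 2],
    [5.4, 17, 2],
    [6.4, 20, 2],
    [7.4, 23, 2],
    [8.4, 26, 2],
    [9.4, 28.6, 2],
  ],
  yaw=[7.5, 15, 22.5, 30, 37.5, 45, 52.5, 60, 67.5, 75],
)

```text
clock: 9.2
position: [597.6, -17.4, 329.8]
ee_rot: [-0.629, 0.777, 0.002, 0.007]
contact_force: [-0.1, 0.5, 1.1]
gripper_width: 64.3
```

```bash
python3 - <<'E'
from h import *
st()
E
```

```text
t 9.2 p [597.6 -17.4 329.8] yang 168.02 tz [ 0.009  0.012 -1.   ] F [-0.1  0.5  1.1] w 64.3 j [ 0.24  0.4  -0.17 -0.01 -1.   -0.44]
```

Request:
apply_moves(
  fingers=[0.25, 0.25, 0.25, 0.25, 0.25],
  dp=[
    [-0.2, -0.1, -3],
    [-0.2, -0.1, -6],
    [-0.2, -0.1, -8],
    [-0.2, -0.1, -8.2],
    [-0.2, -0.1, -8.2],
  ],
  yaw=[-0.6, -0.6, -0.6, -0.6, -0.6],
)

```text
clock: 9.7
position: [595.9, -18.4, 248.3]
ee_rot: [-0.626, 0.78, 0.001, 0.007]
contact_force: [-0.5, -0.8, 1.2]
gripper_width: 64.0
```

```bash
python3 - <<'E'
from h import *
st(); c,K,W=cam("wrist"); cv2.imwrite("pics/w7.png",c)
th=np.radians(-12.6);u=np.array([np.cos(th),np.sin(th)]);v=np.array([-u[1],u[0]]);c0=np.array([552,-8])
print(proj(K,W,[[*(c0+i*115*u+j*24*v),64] for i,j in((-1,1),(1,1),(1,-1),(-1,-1))]).round())
print("jar top centre",proj(K,W,[[595.6,-18,45]]).round())
E
```

```text
t 9.7 p [595.9 -18.4 248.3] yang 167.44 tz [ 0.009  0.011 -1.   ] F [-0.5 -0.8  1.2] w 64.0 j [ 0.24  0.49 -0.26 -0.01 -0.81 -0.45]
[[642. 330.]
 [181. 328.]
 [169. 236.]
 [669. 237.]]
jar top centre [[321. 269.]]
```

View pics/w7.png

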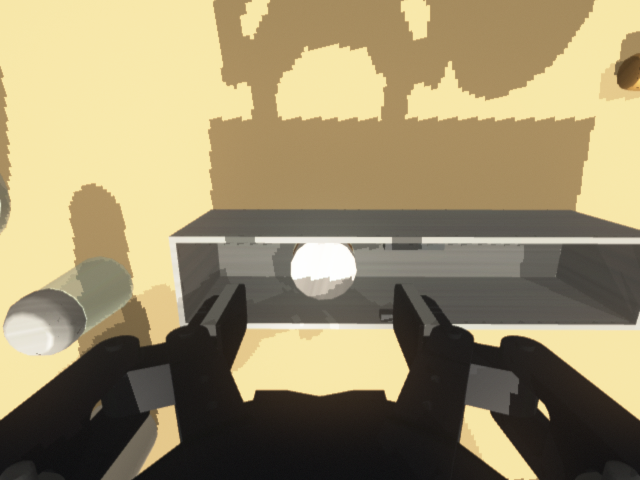

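The view agrees with the prediction: cap at (323,270) against a predicted (321,269), and the rim within 3 px. The tool has a 0.8° tilt, so I'll shift by −1.5 mm in x and y to compensate and descend.

Request:
apply_moves(
  fingers=[0.25, 0.25, 0.25, 0.25, 0.25, 0.25, 0.25],
  dp=[
    [-0.15, -0.15, -0.5],
    [-0.15, -0.15, -1.5],
    [-0.15, -0.15, -3],
    [-0.15, -0.15, -4.5],
    [-0.15, -0.15, -5.5],
    [-0.15, -0.15, -6],
    [-0.15, -0.15, -6],
  ],
  yaw=[0, 0, 0, 0, 0, 0, 0],
)

```text
clock: 10.45
position: [594.6, -20.0, 188.4]
ee_rot: [-0.625, 0.78, 0.001, 0.008]
contact_force: [0.3, 0.2, 0.7]
gripper_width: 64.2
```

```bash
python3 - <<'E'
from h import *
st()
E
```

```text
t 10.45 p [594.6 -20.  188.4] yang 167.44 tz [ 0.01   0.011 -1.   ] F [0.3 0.2 0.7] w 64.2 j [ 0.24  0.57 -0.31 -0.01 -0.68 -0.44]
```

No contact. Closing on the jar.

Request:
apply_moves(
  fingers=[0.35, 0.45, 0.55, 0.7, 0.7, 0.7, 0.7, 0.7],
  dp=[
    [0, 0, 0],
    [0, 0, 0],
    [0, 0, 0],
    [0, 0, 0],
    [0, 0, 0],
    [0, 0, 0],
    [0, 0, 0],
    [0, 0, 0],
  ],
  yaw=[0, 0, 0, 0, 0, 0, 0, 0],
)

```text
clock: 11.25
position: [594.8, -19.9, 189.3]
ee_rot: [-0.626, 0.78, 0.001, 0.008]
contact_force: [-0.2, -0.2, 6.0]
gripper_width: 34.3
```

Request:
apply_moves(
  fingers=[0.7, 0.7, 0.7, 0.7, 0.7, 0.7, 0.7, 0.7],
  dp=[
    [0, 0, 0.5],
    [0, 0, 1.5],
    [0, 0, 3],
    [0, 0, 5],
    [0, 0, 7],
    [0, 0, 9],
    [0, 0, 11],
    [0, 0, 11],
  ],
  yaw=[0, 0, 0, 0, 0, 0, 0, 0],
)

```text
clock: 12.05
position: [595.6, -19.9, 302.7]
ee_rot: [-0.626, 0.78, -0.001, 0.011]
contact_force: [0.0, 0.3, -0.4]
gripper_width: 34.5
```

```bash
python3 - <<'E'
from h import *
st(); c,K,W=cam("wrist"); s,_,_=cam("scene"); cv2.imwrite("pics/w8.png",np.hstack([c[180:420,180:460],cv2.resize(s[150:350,280:480],(480,480))[:240]])); cv2.imwrite("pics/s8.png",s)
# tray_free: tray centre (522,316.4), corners order near-left, far-left, far-right, near-right
w=np.array([[408.6,435.5],[676.6,385.5],[634.2,195.7],[368.6,248.9]])
u=(w[1]+w[2]-w[0]-w[3]);u/=np.linalg.norm(u);print("tray u",u,np.degrees(np.arctan2(u[1],u[0])), [ (w.mean(0)-k*u).round(1).tolist() for k in(55,62,66)])
# muffins in the top view
d=np.load("top0.npz");print(ray(d["K"],d["W"],[[172,176],[210,184]],24)[:,:2].round(1))
E
```

```text
t 12.05 p [595.6 -19.9 302.7] yang 167.49 tz [ 0.018  0.012 -1.   ] F [ 0.   0.3 -0.4] w 34.5 j [ 0.24  0.42 -0.21 -0.01 -0.92 -0.45]
tray u [ 0.98180642 -0.1898846 ] -10.946049621281942 [[468.0, 326.8], [461.1, 328.2], [457.2, 328.9]]
[[613.1 343.2]
 [596.2 256.7]]
```

View pics/w8.png

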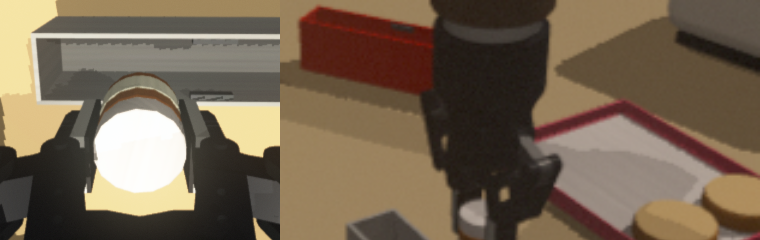

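The jar is held upright and clear of the caddy, which stands in place. Now I'll carry it to the tray's free end at about (461,328).

Request:
apply_moves(
  fingers=[0.7, 0.7, 0.7, 0.7, 0.7, 0.7, 0.7, 0.7, 0.7, 0.7],
  dp=[
    [-0.5, 1.3, 0],
    [-1.5, 4, 0],
    [-3, 7.6, 0],
    [-4.5, 11.4, 0],
    [-6, 15.2, 0],
    [-7.5, 19, 0],
    [-9, 22.8, 0],
    [-10.5, 26.6, 0],
    [-12, 30.4, 0],
    [-13, 33, 0],
  ],
  yaw=[0, 0, 0, 0, 0, 0, 0, 0, 0, 0],
)

```text
clock: 13.15
position: [462.5, 312.4, 297.8]
ee_rot: [-0.626, 0.78, 0.001, 0.007]
contact_force: [0.9, -0.3, -1.0]
gripper_width: 34.7
```

```bash
python3 - <<'E'
from h import *
st()
E
```

```text
t 13.15 p [462.5 312.4 297.8] yang 167.55 tz [ 0.009  0.011 -1.   ] F [ 0.9 -0.3 -1. ] w 34.7 j [ 0.88  0.37 -0.31  0.   -0.88 -1.1 ]
```

Request:
apply_moves(
  fingers=[0.7, 0.7, 0.7, 0.7, 0.7, 0.7, 0.7, 0.7],
  dp=[
    [-0.2, 0.8, -1],
    [-0.3, 1.4, -3],
    [-0.3, 1.4, -5.5],
    [-0.3, 1.4, -7.8],
    [-0.3, 1.4, -9.2],
    [-0.3, 1.4, -9.9],
    [-0.3, 1.4, -10.2],
    [-0.3, 1.4, -10.2],
  ],
  yaw=[0, 0, 0, 0, 0, 0, 0, 0],
)

```text
clock: 13.95
position: [459.5, 326.2, 195.4]
ee_rot: [-0.626, 0.78, 0.001, 0.007]
contact_force: [-0.3, 0.3, -0.1]
gripper_width: 34.2
```

Request:
apply_moves(
  fingers=[0.7, 0.7, 0.7, 0.7, 0.7],
  dp=[
    [0, 0, -0.1],
    [0, 0, -0.2],
    [0, 0, -0.3],
    [0, 0, -0.4],
    [0, 0, -0.4],
  ],
  yaw=[0, 0, 0, 0, 0],
)

```text
clock: 14.45
position: [459.5, 326.2, 191.5]
ee_rot: [-0.626, 0.78, 0.001, 0.007]
contact_force: [0.7, 0.2, -1.1]
gripper_width: 34.2
```

Request:
apply_moves(
  fingers=[0.7, 0.7, 0.7, 0.7],
  dp=[
    [0, 0, -0.05],
    [0, 0, -0.1],
    [0, 0, -0.15],
    [0, 0, -0.15],
  ],
  yaw=[0, 0, 0, 0],
)

```text
clock: 14.85
position: [459.5, 326.2, 190.3]
ee_rot: [-0.626, 0.78, 0.001, 0.007]
contact_force: [-1.5, -0.3, 2.0]
gripper_width: 34.4
```

Request:
apply_moves(
  fingers=[0.7, 0.7, 0.7],
  dp=[
    [0, 0, -0.05],
    [0, 0, -0.1],
    [0, 0, -0.1],
  ],
  yaw=[0, 0, 0],
)

```text
clock: 15.15
position: [459.5, 326.2, 190.3]
ee_rot: [-0.626, 0.78, 0.001, 0.007]
contact_force: [-2.7, -1.3, 8.4]
gripper_width: 34.5
```

The jar is standing on the tray floor. I'll open slowly and retreat.

Request:
apply_moves(
  fingers=[0.55, 0.45, 0.35, 0.25, 0.25, 0.25, 0.25, 0.25, 0.25, 0.25],
  dp=[
    [0, 0, 0],
    [0, 0, 0],
    [0, 0, 0],
    [0, 0, 0],
    [0, 0, 0],
    [0, 0, 0.5],
    [0, 0, 2],
    [0, 0, 5],
    [0, 0, 9],
    [0, 0, 13],
  ],
  yaw=[0, 0, 0, 0, 0, 0, 0, 0, 0, 0],
)

```text
clock: 16.15
position: [459.3, 326.0, 321.7]
ee_rot: [-0.626, 0.779, 0.001, 0.006]
contact_force: [0.2, 1.8, -0.6]
gripper_width: 64.1
```

Request:
apply_moves(
  fingers=[0.25, 0.25, 0.25, 0.25, 0.25, 0.25, 0.25],
  dp=[
    [0, 0, 3],
    [-1, 2, 6],
    [-2, 5, 9],
    [-4, 9, 10],
    [-6, 13, 10],
    [-8, 17, 10],
    [-8, 17, 10],
  ],
  yaw=[0, 0, 0, 0, 0, 0, 0],
)

```text
clock: 16.85
position: [376.9, 499.8, 421.3]
ee_rot: [-0.628, 0.778, 0.001, 0.007]
contact_force: [-0.3, -0.3, -0.3]
gripper_width: 63.8
```

```bash
python3 - <<'E'
from h import *
st(); s,Ks,Ws=cam("scene"); t,K,W=cam("top"); cv2.imwrite("pics/t9.png",t);cv2.imwrite("pics/s9.png",s); np.savez("t9.npz",K=K,W=W)
cv2.imwrite("pics/end.png",np.hstack([s[130:450,80:520],cv2.resize(t[60:310,120:520],(360,225)).copy() if 0 else cv2.copyMakeBorder(cv2.resize(t[60:310,120:520],(360,225)),0,95,0,0,cv2.BORDER_CONSTANT)]))
E
```

```text
t 16.85 p [376.9 499.8 421.3] yang 167.85 tz [ 0.009  0.01  -1.   ] F [-0.3 -0.3 -0.3] w 63.8 j [ 1.18  0.37  0.03  0.   -1.22 -1.4 ]
```

View pics/end.png

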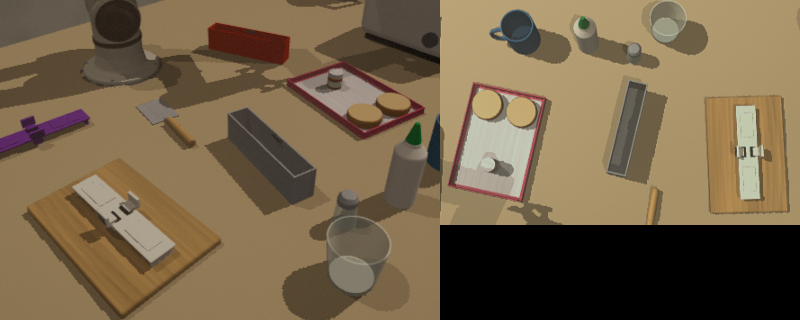

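The final view shows the cover flat and right way up on the board, and the jar upright on the tray's free end. The caddy, muffins and shaker look unmoved. I'll compare these numerically and hand in.

```bash
python3 - <<'E'
from h import *
a=cv2.imread("pics/top0.png");b=cv2.imread("pics/t9.png")
f=lambda i,y0,y1,x0,x1:cv2.cvtColor(i,cv2.COLOR_BGR2GRAY)[y0:y1,x0:x1].astype(np.float32)
for n,r in dict(muffins=(155,205,152,232),shaker=(104,130,324,348)).items(): print(n,cv2.phaseCorrelate(f(a,*r),f(b,*r)))
c6=cv2.imread("pics/t6raw.png");r=(140,265,300,355);print("caddy since cover off",cv2.phaseCorrelate(f(c6,*r),f(b,*r)))
print(job_done())
E
```

```text
muffins ((-0.01634897513401512, -0.0050504421041637215), 0.9956038155257702)
shaker ((-0.024173818935988578, 0.4795533790766875), 1.002520783815855)
caddy since cover off ((-0.1952233522849518, 0.6659381142204737), 0.5258479939778646)
the job is handed in; nothing more can be done
None
```

The job is done and handed in at about 17 s. I squeezed both tabs, lifted the cover off, and laid it flat and right way up near the middle of the chopping board. Then I gripped the jar along the caddy's length, lifted it out upright and set it down on the free end of the tray. The arm ended clear of everything.

**What the last checks showed**
- **Final views:** The cover was flat on the board, the jar upright on the tray, and the caddy standing in place.
- **Muffins:** They showed no shift in the top view (0.02 px).
- **Shaker:** It showed about 0.5 px, roughly 1 mm. I put this down to changed shadows, because nothing touched it.
- **Caddy:** It showed about 0.7 px, roughly 1.5 mm, since the cover came off. That comparison was weak (0.53), because the jar's removal and the shadows changed the same patch, so a shift of a millimetre or so isn't ruled out.
- **Forces:** The largest force I read at the end of a move was about 10 N.
- **Gripper readings:** The opening read 2 to 3 mm under nominal: 49.5 mm on the squeezed tabs (53 nominal) and 34.4 mm on the jar (36). I took this as a sensor offset.
- **Tool tilt:** It was about 0.8° off vertical when I set the jar down. The jar still stood upright once released.

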